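Shunt the depot plot up to the spur

ROBOT

A 6-joint arm with a two-finger parallel gripper is mounted at the origin on the work surface. World frame = base frame: x ahead of the robot, y to its left, z up, the work surface at z = 0. Lengths are in m, angles in rad, forces in N, time in s.
With the tool pointing down it reaches from about 0.3 to 0.825 m from the base axis. Payload 5.4 kg.
Tool frame: the origin (TCP) lies midway between the tips of the shut fingers; the grasp point (between the pads) lies 19 mm behind it; z points along the fingers, y is the line along which they close (so a half turn about z gives the same grasp; the last joint's range is limited). The gripper opens to 92 mm and grips with 3 to 60 N. Pads are 20 mm wide; open, the fingers measure 128 mm over their backs; the gripper's body (75 mm by 189 mm) begins 69 mm behind the grasp point.
Start: joints at [-1.452, 0.158, 1.597, -0, 1.386, -0.21], TCP at [0.186, -0.544, 0.215] pointing down, gripper open.
Joint ranges: [-2.91, 2.91], [-0.94, 2.29], [0.18, 2.7], [-1.29, 4.43], [0.17, 2.64], [-3, 3]. Speed limits (rad/s): [2.57, 2.57, 3.14, 3.14, 3.14, 3.14].

INTERFACE

Orientations are given as a unit quaternion [w, x, y, z].
In Python, from station import * gives the robot as it stands.
- The arm moves only by the tool play_rows, never from a script. Its argument "commands" is one flat list of numbers, 7 for each row, row after row: the shift along the tool's x, y, z in units of 40 mm (1.0 is 40 mm), then the turn, a rotation vector about the tool's x, y, z in units of 5 degrees (1.0 is 5 degrees), then the gripper's target within -1 to 1 (fully open at 1, half-way at 0, shut at -1). In form: [dx, dy, dz, ax, ay, az, grip, dx, dy, dz, ax, ay, az, grip, ...]. A call has 1 to 12 rows; each row is the pose to reach, as a shift and turn from the pose commanded when the call began, along the tool's axes at that moment; what a row does not reach only later rows make up. A row lasts 1/8 s, in which the tool goes at most 62.5 mm and 10.7 degrees, less where a joint would pass 70% of its speed; a pose out of reach is approached as far as the arm can. A call with a gripper value outside its range is refused whole. The fingers move at their own pace and stop on an object; "squeeze" is the grip in N (left out, the last holds). Time passes only in rows, so rows that repeat a pose let the fingers close. It gives the time, the measured TCP pose, the force, the opening and the grip force at its end, in the units of the state.
- get_state(): the state, without advancing time (a new reading comes with each control period).
- camera(name): name is "side" or "top" or "wrist"; returns a dict with "pixels" (480x640x3 uint8, blue, green, red), "intrinsics" (3x3 intrinsics, pixels), "R" (3x3) and "t" (3): a world point X has camera coordinates R X + t. Camera axes: x right, y down, z forward; pixel columns grow to the right and rows downward; lengths in m; the calibration is good to about 2 mm. A picture is of the moment at which its call begins. There is no depth.
- finish_job(): hands the job in; it is judged then, once.
The state is a dict: "t": time; "qpos": joint angles; "qvel": joint speeds; "effort": joint torques, N m; "ee_pos": TCP position; "ee_rot": TCP orientation; "force": force on the tool from outside, world axes, zero at the start; "torque": the same for the moment, N m; "width": opening from 0.0 (shut) to 1.0 (fully open); "grasp_force": force on a finger pad.
Only numpy, scipy, OpenCV 4.12 (cv2) and the standard library are available. Lean on these libraries where they do the work, as an engineer would, in place of code of your own. Each camera call takes 0.05 s, during which the arm holds its last target. There are 200 camera calls.

TASK

On the model railway's sliding-plot tray, bring the red brick depot tile to the back-left plot, where the spur track comes in, by sliding the tiles one at a time into the empty plot, never lifting them: the silo tile must end fully across in the back-right plot and the yellow shed tile fully home in the front-right plot. Finish by pressing the depot tile firmly but gently against the brass stop bar in its corner, holding it there a moment, then let go. The tray's frame is only lightly glued, so never force a tile against it, and leave the wagon, jar and screwdriver alone.

Things in the scene. Friction and masses are not known exactly. Their poses are not given: they have to be found in the camera images.
- frame: Wooden frame of the tray, fixed. Origin: at table height, midway between the side walls; x to the back (spur side, away from the robot), y left, z up. Inner faces at x = -100 and +114, y = -95 and +95 mm; walls 12 mm thick, tops 22 mm above the table; tray floor 10 mm above the table. 2 x 2 plots, no ribs between, one empty (bare brown floor). Frame and stop break loose above 17 N from a tile.
- back_left (a point): Middle of the back-left plot at the spur (frame x +42, y +48 mm), on the tray floor. The silo starts here. The depot must end in this plot, pushed on towards +x up to the brass stop bar: depending on the stop, its origin then lies at frame x = +44 to +64 mm, y about +46.
- clamp: Small dark clamp with a brass screw, fixed on the back wall (origin as the frame's), holding the brass stop bar that runs along the back-left plot (frame y +6 to +90 mm, 4 mm thick, top 22 mm above the table). The bar is set anew each time: its front face lies anywhere from frame x = +90 to +110 mm, unmeasured, so feel for it. It does not give: press 7 to 13 N on it for 0.5 s.
- front_left (a point): Middle of the front-left plot (frame x -52, y +48 mm), on the tray floor. The depot starts here.
- back_right (a point): Middle of the back-right plot (frame x +42, y -48 mm), on the tray floor. Empty, or the shed starts here; the silo must end here.
- front_right (a point): Middle of the front-right plot (frame x -52, y -48 mm), on the tray floor. Empty, or the shed starts here; the shed must end here.
- depot: Tile 92 x 92 x 12 mm, grass green with a length of track along x, carrying at its centre a red brick depot 30 x 30 mm whose straight walls reach from 12 to 58 mm above the tile's underside (low grey roof to 67 mm). Good to pinch. 0.2 to 0.33 kg. Origin: centre of the underside, axes as the frame's at the start, z up. Sliding friction 2 to 4 N, more if pressed down.
- silo: Tile 92 x 92 x 12 mm, gravel grey, carrying at its centre a round metal silo 30 mm in diameter, straight from 12 to 58 mm above the underside (cone to 70 mm). About 0.25 kg. Origin: centre of the underside, z up. Fully across to the right its origin reaches y = -49 mm in the frame.
- shed: Tile 92 x 92 x 12 mm, tan, carrying at its centre a yellow shed 30 x 30 mm with a blue roof, straight walls from 12 to 58 mm above the underside (roof to 67 mm). About 0.25 kg. Origin: centre of the underside, z up. Fully home in front its origin reaches x = -54 mm in the frame.
- wagon: Bystander: brown box wagon 134 x 30 x 42 mm, standing left of the tray; origin under its centre.
- jar: Bystander: green paint jar, 36 mm across, 50 mm tall, right of the tray; origin under its centre.
- driver: Bystander: screwdriver, 150 mm long, lying right of the tray; origin under its middle.
Things that resemble listed ones, but are neither listed nor needed, are in the scene too. Leave any orange look-alike of the depot alone. Leave any orange look-alike of the shed alone.

How it is judged:
By the outcome, as a careful person would: the job done as asked, in the order asked, and still so for the second after the job is handed in, with the robot touching nothing.
It also fails if it takes over 67 s, if anything falls off the work surface, if the arm or the gripper's body presses on something with over 40 N, if the wrist force passes 120 N, or if a joint passes its speed limit or range.

## Working session

There is one attempt and no reset: what is moved stays moved. The work goes in short steps, Python scripts to look and compute and a tool call to move; the robot and the scene stay as the last step left them, time stands still between calls to the robot, and variables do not carry over. Pictures are saved under pics/ and viewed, at most 10 in all, crops included, and the job is handed in when it is done.

Besides the shell and the picture viewer there is one more tool, called after ">>>" as name(argument=value, ...) on one line, values as JSON. play_rows: Moves the arm, as the interface text tells. Its arguments: {"type":"object","properties":{"commands":{"type":"array","items":{"type":"number"}},"squeeze":{"type":"number"}},"required":["commands"]}

```bash
mkdir -p pics
python3 - <<'E'
from station import *
import cv2
s=get_state(); print({k:s[k] for k in("t","ee_pos","ee_rot","force","width")})
for n in("top","side"):
    c=camera(n); cv2.imwrite(f"pics/{n}0.png",c["pixels"]); print(n,c["intrinsics"],c["R"],c["t"])
E
```

```text
{'t': 0.0, 'ee_pos': array([ 0.1855596 , -0.54357395,  0.21361911]), 'ee_rot': array([-9.51856269e-04,  9.86521080e-01,  1.63631445e-01,  5.18919250e-05]), 'force': array([-0.04372841, -0.91340324,  0.98059821]), 'width': 1.000809522555119}
top [[568.6283914    0.         314.91312742]
 [  0.         568.6283914  249.01081603]
 [  0.           0.           1.        ]] [[ 0.03057454 -0.99918814  0.02623468]
 [-0.99783634 -0.03204057 -0.05741124]
 [ 0.0582052  -0.02442259 -0.99800586]] [-0.04774314  0.55330405  1.10928495]
side [[465.10175543   0.         313.99847582]
 [  0.         465.10175543 239.06663268]
 [  0.           0.           1.        ]] [[-0.73549626 -0.67751903 -0.00363485]
 [-0.48152259  0.52648694 -0.70067645]
 [ 0.47663533 -0.51359465 -0.7134699 ]] [0.39453459 0.30603274 0.84579905]
```

View pics/top0.png

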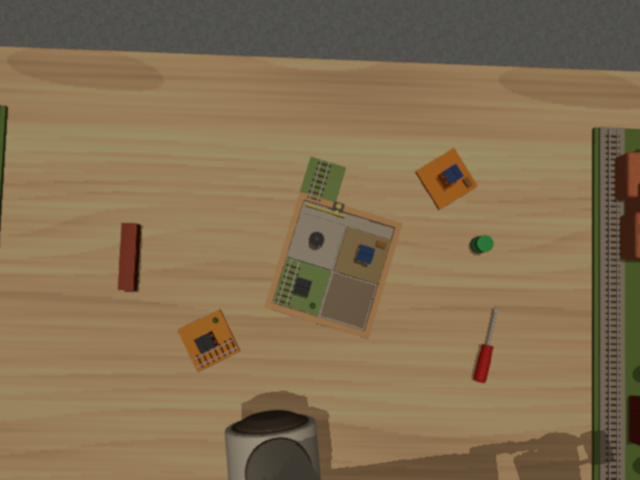

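View pics/side0.png

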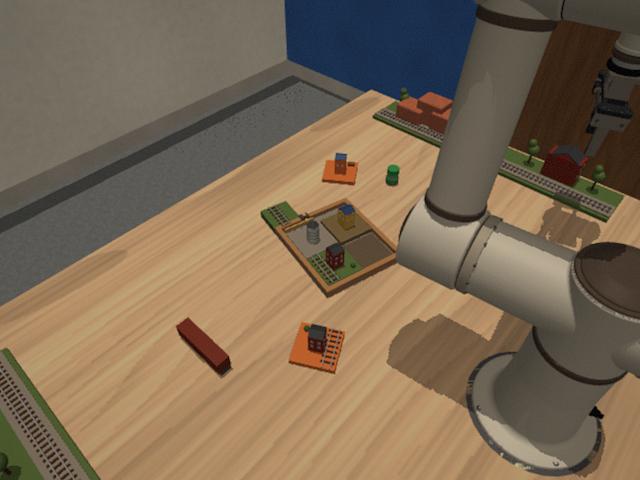

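The top view shows the silo back-left (316,240), the shed back-right (366,254), the depot front-left (302,287) and front-right empty. The order is therefore shed forward, silo right, depot back. I'll enlarge the tray to read its corners.

Run:
```python
import cv2
i=cv2.imread("pics/top0.png")[185:345,255:415]
cv2.imwrite("pics/crop.png",cv2.resize(i,(600,600),interpolation=cv2.INTER_CUBIC))
```

```text
(no output)
```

View pics/crop.png

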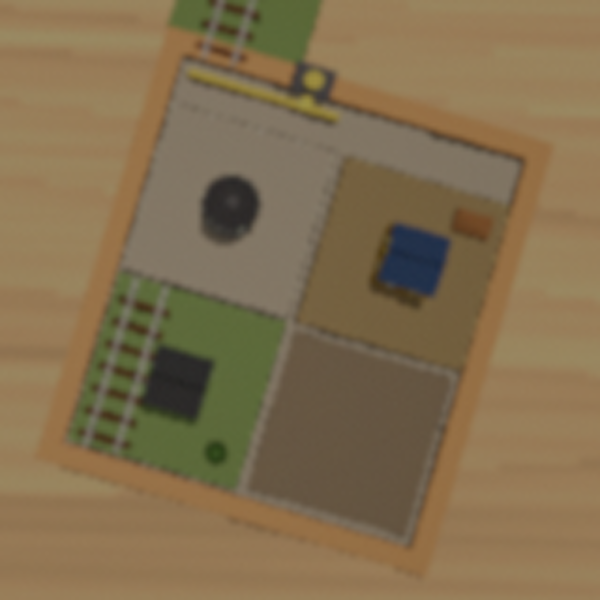

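The crop shows the outer frame corners at: back-left ≈(168,28), back-right (551,147), front-right (425,577), front-left (37,458). The roofs are at the silo (231,200), shed (418,260) and depot (180,384).

```bash
cat > h.py <<'E'
from station import *
import numpy as np
from scipy.optimize import least_squares
from scipy.spatial.transform import Rotation as Ro
K=np.array([[568.6283914,0,314.91312742],[0,568.6283914,249.01081603],[0,0,1]])
R=np.array([[0.03057454,-0.99918814,0.02623468],[-0.99783634,-0.03204057,-0.05741124],[0.0582052,-0.02442259,-0.99800586]])
t=np.array([-0.04774314,0.55330405,1.10928495])
def ray(p,z,K=K,R=R,t=t):
    d=R.T@np.linalg.solve(K,[p[0],p[1],1]); c=-R.T@t
    return c+d*(z-c[2])/d[2]
def crop(p): return (255+(p[0]+.5)/3.75-.5,185+(p[1]+.5)/3.75-.5)
E
python3 - <<'E'
from h import *
px=[(168,28),(551,147),(425,577),(37,458)]
W=np.array([ray(crop(p),.022)[:2] for p in px]); F=np.array([(.126,.107),(.126,-.107),(-.112,-.107),(-.112,.107)])
f=lambda q:((F@np.array([[np.cos(q[2]),np.sin(q[2])],[-np.sin(q[2]),np.cos(q[2])]])+q[:2])-W).ravel()
r=least_squares(f,[.5,0,0]); print(r.x,np.degrees(r.x[2]),r.fun*1000)
x,y,a=r.x; M=np.array([[np.cos(a),-np.sin(a)],[np.sin(a),np.cos(a)]])
for n,p,z in(("silo",(231,200),.075),("shed",(418,260),.075),("depot",(180,384),.077)):
    w=ray(crop(p),z)[:2]; print(n,w,(w-[x,y])@M*1000)
for n,c in(("bl",(42,48)),("br",(42,-48)),("fl",(-52,48)),("fr",(-52,-48))): print(n,M@np.array(c)/1000+[x,y])
s=get_state();q=s["ee_rot"];print(Ro.from_quat([*q[1:],q[0]]).as_matrix().round(3))
E
```

```text
[ 0.51724178 -0.06600024 -0.26454064] -15.157062011703408 [ 0.78156473  0.47815507  1.16359251 -1.68272681 -1.01682917 -0.55762028
 -0.92832808  1.76219202]
silo [ 0.57197487 -0.03079339] [43.62367921 48.29293239]
shed [ 0.54487849 -0.1254666 ] [ 42.223731   -50.17163028]
depot [ 0.47926744 -0.0081736 ] [-51.77300983  45.88601635]
bl [ 0.57033108 -0.0306516 ]
br [ 0.54523035 -0.12331202]
fl [ 0.47960108 -0.0060738 ]
fr [ 0.45450036 -0.09873422]
[[ 0.946  0.323 -0.   ]
 [ 0.323 -0.946  0.002]
 [ 0.    -0.002 -1.   ]]
```

>>> play_rows(commands=[11.88,-7.01,1.59,0,0,-11.2,0.3,11.88,-7.01,1.59,0,0,-11.2,0.3,11.88,-7.01,1.59,0,0,-11.2,0.3,11.88,-7.01,1.59,0,0,-11.2,0.3,11.88,-7.01,1.59,0,0,-11.2,0.3,11.88,-7.01,1.59,0,0,-11.2,0.3,11.88,-7.01,1.59,0,0,-11.2,0.3,11.88,-7.01,1.59,0,0,-11.2,0.3,11.88,-7.01,1.59,0,0,-11.2,0.3,11.88,-7.01,1.59,0,0,-11.2,0.3,11.88,-7.01,1.59,0,0,-11.2,0.3,11.88,-7.01,1.59,0,0,-11.2,0.3], squeeze=10)

```text
t: 1.6
ee_pos: [0.5443, -0.1265, 0.1511]
ee_rot: [0.0, 0.795, 0.607, -0.0]
force: [0.6, -0.6, 0.0]
width: 0.652
grasp_force: 0.0
```

```bash
cat >> h.py <<'E'
FO=np.array([0.51724,-0.066]); A=np.radians(-15.16); M=np.array([[np.cos(A),-np.sin(A)],[np.sin(A),np.cos(A)]])
def st():
    s=get_state();q=s["ee_rot"];T=Ro.from_quat([*q[1:],q[0]]).as_matrix()
    p=s["ee_pos"]; print("t",round(s["t"],2),"frame xy mm",((p[:2]-FO)@M*1000).round(1),"z",round(p[2]*1000,1),"yaw tool x rel frame +y",round(np.degrees(np.arctan2(T[1,0],T[0,0])-A)-90,2),"tilt",T[:2,2].round(4),"F frame",(s["force"][:2]@M).round(2),round(s["force"][2],2),"w mm",round(s["width"]*92,1),"g",round(s["grasp_force"],2))
E
python3 - <<'E'
from h import *; import cv2
st(); print(get_state()["qpos"].round(2)); c=camera("wrist"); cv2.imwrite("pics/w1.png",c["pixels"])
for n,p in(("shed",(.042,-.050,.077)),("silo",(.0436,.0483,.08)),("depot",(-.0518,.0459,.077))):
    X=np.r_[FO+M@np.array(p[:2]),p[2]]; u=c["intrinsics"]@(c["R"]@X+c["t"]); print(n,u[:2]/u[2])
E
```

```text
t 1.6 frame xy mm [ 41.9 -51.4] z 151.1 yaw tool x rel frame +y -0.1 tilt [-0.     -0.0003] F frame [ 0.78 -0.4 ] 0.02 w mm 59.9 g 0.0
[-0.44  0.17  1.71 -0.    1.26 -0.18]
shed [320.37277132 252.99126624]
silo [322.67299413 103.35410354]
depot [172.42311483 108.22519793]
```

View pics/w1.png

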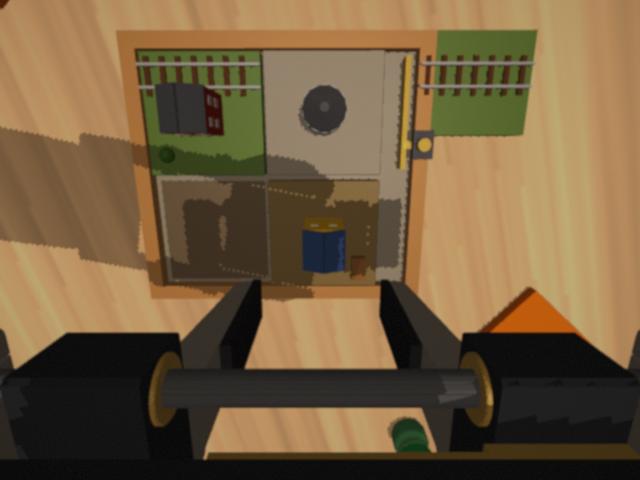

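The wrist view matches the prediction to about 2 mm: shed roof at (324,251), and fingers in line with the tray. Next I descend and pinch the shed.

>>> play_rows(commands=[0.05,0.04,1,0,0,0,0.3,0.05,0.04,2,0,0,0,0.3,0.05,0.04,2.6,0,0,0,0.3,0.05,0.04,2.95,0,0,0,0.3,0.05,0.04,2.95,0,0,0,0.3,0.05,0.04,2.95,0,0,0,-1,0.05,0.04,2.95,0,0,0,-1,0.05,0.04,2.95,0,0,0,-1,0.05,0.04,2.95,0,0,0,-1,0.05,0.04,2.95,0,0,0,-1,0.05,0.04,2.95,0,0,0,-1], squeeze=10)

```text
t: 3.02
ee_pos: [0.5473, -0.124, 0.0336]
ee_rot: [0.0, 0.794, 0.608, 0.0]
force: [-1.0, 0.7, 5.6]
width: 0.328
grasp_force: 10.0
```

```bash
python3 -c "
from h import *; st()"
```

```text
t 3.02 frame xy mm [ 44.2 -48.1] z 33.6 yaw tool x rel frame +y 0.0 tilt [ 0.0007 -0.0003] F frame [-1.14  0.44] 5.65 w mm 30.2 g 10.0
```

>>> play_rows(commands=[0,-0.1,-0.0125,0,0,0,-1,0,-0.35,-0.0125,0,0,0,-1,0,-0.65,-0.0125,0,0,0,-1,0,-0.95,-0.0125,0,0,0,-1,0,-1.25,-0.0125,0,0,0,-1,0,-1.55,-0.0125,0,0,0,-1,0,-1.85,-0.0125,0,0,0,-1,0,-2.1,-0.0125,0,0,0,-1,0,-2.25,-0.0125,0,0,0,-1,0,-2.3,-0.0125,0,0,0,-1,0,-2.3,-0.0125,0,0,0,-1], squeeze=10)

```text
t: 4.4
ee_pos: [0.4578, -0.0997, 0.0336]
ee_rot: [-0.0, 0.794, 0.608, -0.0]
force: [-0.2, -0.6, 5.3]
width: 0.326
grasp_force: 10.0
```

```bash
python3 -c "
from h import *; st()"
```

```text
t 4.4 frame xy mm [-48.5 -48.1] z 33.6 yaw tool x rel frame +y 0.0 tilt [-0.0008  0.0002] F frame [-0.04 -0.65] 5.27 w mm 30.0 g 10.0
```

>>> play_rows(commands=[0,-0.025,0,0,0,0,-1,0,-0.05,0,0,0,0,-1,0,-0.075,0,0,0,0,-1,0,-0.1,0,0,0,0,-1,0,-0.11,0,0,0,0,-1,0,-0.12,0,0,0,0,-1])

```text
t: 5.15
ee_pos: [0.4548, -0.099, 0.0338]
ee_rot: [0.001, 0.794, 0.607, 0.001]
force: [7.2, -0.6, -0.8]
width: 0.325
grasp_force: 10.0
```

```bash
python3 -c "
from h import *; st()"
```

```text
t 5.15 frame xy mm [-51.7 -48.1] z 33.8 yaw tool x rel frame +y -0.02 tilt [ 0.0033 -0.001 ] F frame [7.15 1.29] -0.84 w mm 29.9 g 10.0
```

>>> play_rows(commands=[0,-0.01,0,0,0,0,-1,0,-0.01,0,0,0,0,-1,0,-0.01,0,0,0,0,-1])

```text
t: 5.52
ee_pos: [0.4548, -0.099, 0.0339]
ee_rot: [0.002, 0.794, 0.607, 0.001]
force: [7.3, -1.5, -1.2]
width: 0.328
grasp_force: 10.0
```

```bash
python3 -c "
from h import *; st()"
```

```text
t 5.53 frame xy mm [-51.7 -48.1] z 33.9 yaw tool x rel frame +y -0.03 tilt [ 0.0042 -0.0012] F frame [7.44 0.44] -1.22 w mm 30.2 g 10.0
```

Run:
```python
from h import *; import cv2
c=camera("wrist")["pixels"]; t=camera("side")["pixels"][185:305,250:410]
a=cv2.resize(c,(480,360)); b=cv2.resize(t,(480,360),interpolation=cv2.INTER_CUBIC)
cv2.imwrite("pics/a2.png",cv2.resize(np.hstack([a,b]),(800,300))); st()
```

```text
t 5.62 frame xy mm [-51.7 -48.2] z 33.8 yaw tool x rel frame +y -0.03 tilt [ 0.0041 -0.0012] F frame [7.81 0.22] -0.7 w mm 30.1 g 10.0
```

View pics/a2.png

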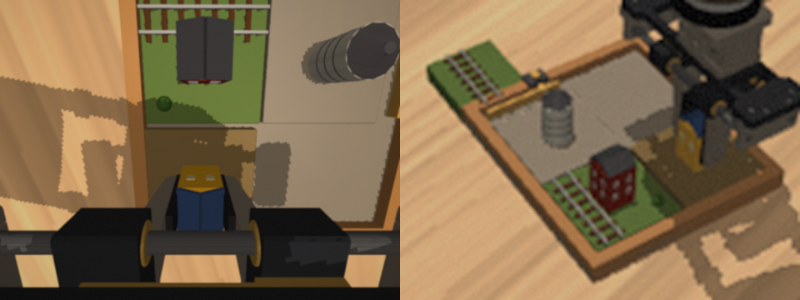

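The shed tile is flush on the front wall: its edge lines up with the inner wall at (146,180), and its other edge sits past the depot tile's edge. The shed is home, so my frame x reads about 2.2 mm too high. I release it and go to the silo.

>>> play_rows(commands=[0,0.05,0,0,0,0,0.3,0,0.05,0,0,0,0,0.3,0,0.05,0,0,0,0,0.3,0,0.05,-0.9,0,0,0,0.3,0,0.05,-1.8,0,0,0,0.3,0,0.05,-1.8,0,0,0,0.3,1.2,1.2,-1.8,0,0,0,0.3,2.41,2.45,-1.8,0,0,0,0.3,2.41,2.45,-1.8,0,0,0,0.3,2.41,2.45,-1.8,0,0,0,0.3,2.41,2.45,-1.8,0,0,0,0.3])

```text
t: 7.0
ee_pos: [0.5714, -0.0315, 0.1048]
ee_rot: [-0.001, 0.794, 0.607, -0.001]
force: [-0.8, 0.8, 0.3]
width: 0.649
grasp_force: 0.0
```

```bash
python3 -c "
from h import *; st()"
```

```text
t 7.0 frame xy mm [43.3 47.4] z 104.8 yaw tool x rel frame +y -0.04 tilt [-0.0019  0.0002] F frame [-0.94  0.55] 0.3 w mm 59.7 g 0.0
```

>>> play_rows(commands=[0.01,0.02,0.8,0,0,0,0.3,0.01,0.02,1.4,0,0,0,0.3,0.01,0.02,1.76,0,0,0,0.3,0.01,0.02,1.76,0,0,0,0.3,0.01,0.02,1.76,0,0,0,-1,0.01,0.02,1.76,0,0,0,-1,0.01,0.02,1.76,0,0,0,-1,0.01,0.02,1.76,0,0,0,-1,0.01,0.02,1.76,0,0,0,-1,0.01,0.02,1.76,0,0,0,-1], squeeze=14)

```text
t: 8.25
ee_pos: [0.574, -0.0309, 0.0357]
ee_rot: [0.0, 0.794, 0.608, 0.0]
force: [-1.9, 0.5, 6.6]
width: 0.322
grasp_force: 14.0
```

```bash
python3 -c "
from h import *; st()"
```

```text
t 8.25 frame xy mm [45.6 48.8] z 35.7 yaw tool x rel frame +y 0.01 tilt [ 0.0003 -0.0001] F frame [-1.98  0.  ] 6.6 w mm 29.6 g 14.0
```

>>> play_rows(commands=[-0.1,0,-0.03,0,0,0,-1,-0.35,0,-0.03,0,0,0,-1,-0.65,0,-0.03,0,0,0,-1,-0.95,0,-0.03,0,0,0,-1,-1.25,0,-0.03,0,0,0,-1,-1.55,0,-0.03,0,0,0,-1,-1.85,0,-0.03,0,0,0,-1,-2.1,0,-0.03,0,0,0,-1,-2.22,0,-0.03,0,0,0,-1,-2.27,0,-0.03,0,0,0,-1,-2.27,0,-0.03,0,0,0,-1])

```text
t: 9.62
ee_pos: [0.5501, -0.1184, 0.0363]
ee_rot: [-0.0, 0.794, 0.608, 0.0]
force: [-0.7, -0.1, -2.1]
width: 0.324
grasp_force: 14.0
```

```bash
python3 -c "
from h import *; st()"
```

```text
t 9.62 frame xy mm [ 45.4 -42. ] z 36.3 yaw tool x rel frame +y 0.0 tilt [0.     0.0001] F frame [-0.6  -0.28] -2.12 w mm 29.8 g 14.0
```

Next, feel for the right wall.

>>> play_rows(commands=[-0.03,0,0,0,0,0,-1,-0.06,0,0,0,0,0,-1,-0.09,0,0,0,0,0,-1,-0.12,0,0,0,0,0,-1,-0.14,0,0,0,0,0,-1,-0.15,0,0,0,0,0,-1,-0.15,0,0,0,0,0,-1])

```text
t: 10.5
ee_pos: [0.5485, -0.1242, 0.0364]
ee_rot: [-0.0, 0.794, 0.608, 0.0]
force: [-0.2, 1.0, -1.3]
width: 0.326
grasp_force: 14.0
```

```bash
python3 -c "
from h import *; st()"
```

```text
t 10.5 frame xy mm [ 45.4 -47.9] z 36.4 yaw tool x rel frame +y -0.01 tilt [0.0002 0.0003] F frame [-0.44  0.89] -1.26 w mm 30.0 g 14.0
```

>>> play_rows(commands=[-0.015,0,0,0,0,0,-1,-0.03,0,0,0,0,0,-1,-0.045,0,0,0,0,0,-1,-0.055,0,0,0,0,0,-1,-0.055,0,0,0,0,0,-1])

```text
t: 11.12
ee_pos: [0.5484, -0.1244, 0.0367]
ee_rot: [-0.001, 0.794, 0.608, 0.001]
force: [2.1, 9.7, 1.2]
width: 0.321
grasp_force: 14.0
```

```bash
python3 -c "
from h import *; st()"
```

```text
t 11.12 frame xy mm [ 45.4 -48.3] z 36.7 yaw tool x rel frame +y -0.02 tilt [0.001  0.0033] F frame [-0.54  9.89] 1.16 w mm 29.5 g 14.0
```

>>> play_rows(commands=[0.04,0,0,0,0,0,-1,0.04,0,0,0,0,0,0.3,0.04,0,0,0,0,0,0.3,0.04,0,0,0,0,0,0.3,0.04,0,-0.9,0,0,0,0.3,0.04,0,-1.75,0,0,0,0.3,0.04,0,-1.75,0,0,0,0.3,1.2,-1.2,-1.75,0,0,0,0.3,2.43,-2.385,-1.75,0,0,0,0.3,2.43,-2.385,-1.75,0,0,0,0.3,2.43,-2.385,-1.75,0,0,0,0.3,2.43,-2.385,-1.75,0,0,0,0.3])

```text
t: 12.62
ee_pos: [0.4821, -0.0088, 0.1063]
ee_rot: [0.0, 0.795, 0.607, 0.0]
force: [-0.2, -0.1, 0.5]
width: 0.65
grasp_force: 0.0
```

Run:
```python
from h import *; import cv2
st(); a=camera("top")["pixels"][185:345,255:415]; b=camera("wrist")["pixels"]
cv2.imwrite("pics/a3.png",np.hstack([cv2.resize(a,(400,400),interpolation=cv2.INTER_CUBIC),cv2.copyMakeBorder(cv2.resize(b,(400,300)),0,100,0,0,0)]))
```

```text
t 12.62 frame xy mm [-48.9  46. ] z 106.3 yaw tool x rel frame +y -0.07 tilt [ 0.0005 -0.0005] F frame [-0.15 -0.1 ] 0.54 w mm 59.8 g 0.0
```

View pics/a3.png

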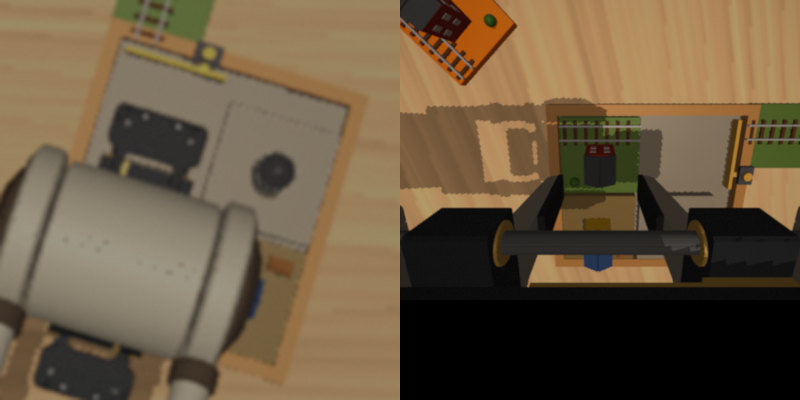

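The silo is across against the right wall, (275,170) in the left panel. The depot roof (600,170 in the right panel) sits midway between the fingers, so I pinch it next.

>>> play_rows(commands=[0.02,0,0.8,0,0,0,0.3,0.02,0,1.4,0,0,0,0.3,0.02,0,1.75,0,0,0,0.3,0.02,0,1.75,0,0,0,0.3,0.02,0,1.75,0,0,0,-1,0.02,0,1.75,0,0,0,-1,0.02,0,1.75,0,0,0,-1,0.02,0,1.75,0,0,0,-1,0.02,0,1.75,0,0,0,-1,0.02,0,1.75,0,0,0,-1], squeeze=14)

```text
t: 13.98
ee_pos: [0.4819, -0.0069, 0.0369]
ee_rot: [0.0, 0.794, 0.608, 0.0]
force: [-0.5, 0.2, 4.9]
width: 0.327
grasp_force: 14.0
```

```bash
python3 -c "
from h import *; st()"
```

```text
t 13.97 frame xy mm [-49.5  47.8] z 36.9 yaw tool x rel frame +y 0.01 tilt [ 0.0009 -0.0002] F frame [-0.52  0.03] 4.91 w mm 30.1 g 14.0
```

>>> play_rows(commands=[0,0.1,-0.03,0,0,0,-1,0,0.35,-0.03,0,0,0,-1,-0.01,0.65,-0.03,0,0,0,-1,-0.02,0.95,-0.03,0,0,0,-1,-0.02,1.25,-0.03,0,0,0,-1,-0.02,1.55,-0.03,0,0,0,-1,-0.02,1.85,-0.03,0,0,0,-1,-0.02,2.1,-0.03,0,0,0,-1,-0.02,2.24,-0.03,0,0,0,-1,-0.02,2.3,-0.03,0,0,0,-1,-0.02,2.3,-0.03,0,0,0,-1])

```text
t: 15.35
ee_pos: [0.5699, -0.0316, 0.0374]
ee_rot: [-0.0, 0.794, 0.608, -0.0]
force: [0.7, 0.9, -2.9]
width: 0.325
grasp_force: 14.0
```

```bash
python3 -c "
from h import *; st()"
```

```text
t 15.35 frame xy mm [41.8 47. ] z 37.4 yaw tool x rel frame +y 0.0 tilt [-0.0003  0.0001] F frame [0.49 1.05] -2.86 w mm 29.9 g 14.0
```

Run:
```python
from h import *
for p in((189,80),(262,100),(337,122)):
    print((ray(crop(p),.022)[:2]-FO)@M*1000-[2.2,.7])
```

```text
[100.00815366  86.98106283]
[101.18736535  47.07421061]
[101.66221227   5.82206867]
```

>>> play_rows(commands=[0,0.03,0,0,0,0,-1,0,0.06,0,0,0,0,-1,0,0.09,0,0,0,0,-1,0,0.12,0,0,0,0,-1,0,0.15,0,0,0,0,-1,0,0.18,0,0,0,0,-1,0,0.21,0,0,0,0,-1,0,0.24,0,0,0,0,-1,0,0.24,0,0,0,0,-1])

```text
t: 16.48
ee_pos: [0.5794, -0.0342, 0.0375]
ee_rot: [0.0, 0.794, 0.608, 0.0]
force: [1.3, -0.8, -2.0]
width: 0.325
grasp_force: 14.0
```

```bash
python3 -c "
from h import *; st()"
```

```text
t 16.48 frame xy mm [51.7 46.9] z 37.5 yaw tool x rel frame +y 0.0 tilt [ 0.0001 -0.    ] F frame [ 1.5  -0.47] -2.04 w mm 29.9 g 14.0
```

>>> play_rows(commands=[0,0.015,0,0,0,0,-1,0,0.03,0,0,0,0,-1,0,0.045,0,0,0,0,-1,0,0.05,0,0,0,0,-1])

```text
t: 16.98
ee_pos: [0.5813, -0.0347, 0.0375]
ee_rot: [0.0, 0.794, 0.608, 0.0]
force: [-0.1, 0.5, -3.1]
width: 0.32
grasp_force: 14.0
```

>>> play_rows(commands=[0,0.015,0,0,0,0,-1,0,0.03,0,0,0,0,-1,0,0.035,0,0,0,0,-1])

```text
t: 17.35
ee_pos: [0.5826, -0.0351, 0.0375]
ee_rot: [-0.0, 0.794, 0.608, 0.0]
force: [-0.4, 0.1, -3.3]
width: 0.323
grasp_force: 14.0
```

```bash
python3 -c "
from h import *; st()"
```

```text
t 17.35 frame xy mm [55.  46.9] z 37.5 yaw tool x rel frame +y -0.0 tilt [0. 0.] F frame [-0.4   0.01] -3.31 w mm 29.7 g 14.0
```

>>> play_rows(commands=[0,0.015,0,0,0,0,-1,0,0.025,0,0,0,0,-1,0,0.025,0,0,0,0,-1])

```text
t: 17.73
ee_pos: [0.5836, -0.0354, 0.0375]
ee_rot: [0.0, 0.794, 0.608, 0.0]
force: [-0.1, 0.6, -2.9]
width: 0.324
grasp_force: 14.0
```

>>> play_rows(commands=[0,0.015,0,0,0,0,-1,0,0.025,0,0,0,0,-1,0,0.025,0,0,0,0,-1])

```text
t: 18.1
ee_pos: [0.5846, -0.0356, 0.0375]
ee_rot: [0.0, 0.794, 0.608, 0.0]
force: [0.2, 0.2, -3.5]
width: 0.325
grasp_force: 14.0
```

```bash
python3 -c "
from h import *; st()"
```

```text
t 18.1 frame xy mm [57.  46.9] z 37.5 yaw tool x rel frame +y -0.0 tilt [ 0.0001 -0.    ] F frame [0.15 0.3 ] -3.45 w mm 29.9 g 14.0
```

>>> play_rows(commands=[0,0.015,0,0,0,0,-1,0,0.025,0,0,0,0,-1,0,0.025,0,0,0,0,-1])

```text
t: 18.48
ee_pos: [0.5855, -0.0359, 0.0376]
ee_rot: [0.0, 0.794, 0.608, 0.0]
force: [0.1, 0.1, -2.2]
width: 0.328
grasp_force: 14.0
```

```bash
python3 -c "
from h import *; st()"
```

```text
t 18.48 frame xy mm [58.1 46.9] z 37.6 yaw tool x rel frame +y -0.0 tilt [ 0.0001 -0.    ] F frame [0.1  0.17] -2.22 w mm 30.2 g 14.0
```

>>> play_rows(commands=[0,0.015,0,0,0,0,-1,0,0.025,0,0,0,0,-1,0,0.025,0,0,0,0,-1])

```text
t: 18.85
ee_pos: [0.5865, -0.0361, 0.0375]
ee_rot: [-0.0, 0.794, 0.608, 0.0]
force: [-0.7, -0.3, -3.1]
width: 0.328
grasp_force: 14.0
```

```bash
python3 -c "
from h import *; st()"
```

```text
t 18.85 frame xy mm [59.  46.9] z 37.5 yaw tool x rel frame +y -0.0 tilt [-0.  0.] F frame [-0.6  -0.49] -3.11 w mm 30.1 g 14.0
```

Fz of −3 N is about the tile's weight, so I'm carrying it slightly. I'll lower the command by 0.8 mm so the tile rests on the floor, then continue.

>>> play_rows(commands=[0,0,0.02,0,0,0,-1,0,0,0.02,0,0,0,-1])

```text
t: 19.1
ee_pos: [0.5866, -0.0362, 0.0369]
ee_rot: [0.0, 0.794, 0.608, 0.0]
force: [0.5, 0.4, -1.5]
width: 0.326
grasp_force: 14.0
```

>>> play_rows(commands=[0,0.015,0,0,0,0,-1,0,0.025,0,0,0,0,-1,0,0.025,0,0,0,0,-1])

```text
t: 19.48
ee_pos: [0.5874, -0.0364, 0.0369]
ee_rot: [-0.0, 0.794, 0.608, -0.0]
force: [-1.6, 0.6, 1.8]
width: 0.324
grasp_force: 14.0
```

```bash
python3 -c "
from h import *; st()"
```

```text
t 19.48 frame xy mm [60.  46.9] z 36.9 yaw tool x rel frame +y -0.0 tilt [-0.0001  0.    ] F frame [-1.69  0.21] 1.85 w mm 29.8 g 14.0
```

Now it's resting on the floor and showing friction. I keep creeping.

>>> play_rows(commands=[0,0.015,0,0,0,0,-1,0,0.025,0,0,0,0,-1,0,0.025,0,0,0,0,-1])

```text
t: 19.85
ee_pos: [0.5878, -0.0365, 0.0369]
ee_rot: [-0.001, 0.794, 0.608, -0.0]
force: [-4.9, 0.6, 5.5]
width: 0.324
grasp_force: 14.0
```

```bash
python3 -c "
from h import *; st()"
```

```text
t 19.85 frame xy mm [60.4 46.9] z 36.9 yaw tool x rel frame +y 0.0 tilt [-0.0014  0.0003] F frame [-4.84 -0.67] 5.53 w mm 29.8 g 14.0
```

>>> play_rows(commands=[0,0,-0.015,0,0,0,-1,0,0.01,-0.015,0,0,0,-1,0,0.02,-0.015,0,0,0,-1])

```text
t: 20.23
ee_pos: [0.5879, -0.0365, 0.037]
ee_rot: [-0.001, 0.794, 0.608, -0.001]
force: [-7.6, 1.8, 4.4]
width: 0.32
grasp_force: 14.0
```

```bash
python3 -c "
from h import *; st()"
```

```text
t 20.23 frame xy mm [60.4 47. ] z 37.0 yaw tool x rel frame +y 0.01 tilt [-0.0032  0.0008] F frame [-7.78 -0.22] 4.38 w mm 29.5 g 14.0
```

>>> play_rows(commands=[0,0.01,-0.01,0,0,0,-1,0,0.02,-0.01,0,0,0,-1,0,0.02,-0.01,0,0,0,-1])

```text
t: 20.6
ee_pos: [0.5879, -0.0365, 0.0371]
ee_rot: [-0.002, 0.794, 0.608, -0.002]
force: [-9.2, 1.7, 3.5]
width: 0.33
grasp_force: 14.0
```

```bash
python3 -c "
from h import *; st()"
```

```text
t 20.6 frame xy mm [60.5 47. ] z 37.1 yaw tool x rel frame +y 0.0 tilt [-0.0048  0.0012] F frame [-9.31 -0.73] 3.51 w mm 30.3 g 14.0
```

>>> play_rows(commands=[0,0.01,0,0,0,0,-1,0,0.018,0,0,0,0,-1,0,0.018,0,0,0,0,-1,0,0.018,0,0,0,0,-1,0,0.018,0,0,0,0,-1,0,0.018,0,0,0,0,-1,0,0.018,0,0,0,0,-1,0,0.018,0,0,0,0,-1])

```text
t: 21.6
ee_pos: [0.588, -0.0365, 0.0371]
ee_rot: [-0.003, 0.794, 0.608, -0.002]
force: [-11.0, 2.0, 7.5]
width: 0.326
grasp_force: 14.0
```

```bash
python3 -c "
from h import *; st()"
```

```text
t 21.6 frame xy mm [60.6 47. ] z 37.1 yaw tool x rel frame +y 0.01 tilt [-0.0064  0.0015] F frame [-11.17  -0.99] 7.53 w mm 30.0 g 14.0
```

I take off the downward press so friction can't carry part of the force, and hold again.

>>> play_rows(commands=[0,0,-0.012,0,0,0,-1,0,0,-0.02,0,0,0,-1,0,0,-0.02,0,0,0,-1,0,0,-0.02,0,0,0,-1,0,0,-0.02,0,0,0,-1,0,0,-0.02,0,0,0,-1,0,0,-0.02,0,0,0,-1,0,0,-0.02,0,0,0,-1])

```text
t: 22.6
ee_pos: [0.588, -0.0365, 0.0372]
ee_rot: [-0.002, 0.794, 0.608, -0.002]
force: [-8.2, 0.7, 2.3]
width: 0.329
grasp_force: 14.0
```

```bash
python3 -c "
from h import *; st()"
```

```text
t 22.6 frame xy mm [60.6 47. ] z 37.2 yaw tool x rel frame +y 0.01 tilt [-0.0061  0.0015] F frame [-8.11 -1.47] 2.25 w mm 30.3 g 14.0
```

>>> play_rows(commands=[0,0.01,-0.005,0,0,0,-1,0,0.02,-0.005,0,0,0,-1,0,0.025,-0.005,0,0,0,-1,0,0.025,-0.005,0,0,0,-1,0,0.025,-0.005,0,0,0,-1,0,0.025,-0.005,0,0,0,-1,0,0.025,-0.005,0,0,0,-1,0,0.025,-0.005,0,0,0,-1,0,0.025,-0.005,0,0,0,-1])

```text
t: 23.72
ee_pos: [0.5881, -0.0365, 0.0373]
ee_rot: [-0.003, 0.794, 0.608, -0.003]
force: [-11.5, 3.0, 4.7]
width: 0.326
grasp_force: 14.0
```

```bash
python3 -c "
from h import *; st()"
```

```text
t 23.73 frame xy mm [60.6 47. ] z 37.3 yaw tool x rel frame +y 0.01 tilt [-0.0084  0.002 ] F frame [-11.9   -0.14] 4.74 w mm 30.0 g 14.0
```

The press held about 12 N at the tool for over 0.5 s. I ease off part of it, open and rise.

>>> play_rows(commands=[0,-0.015,0,0,0,0,-1,0,-0.03,0,0,0,0,-1,0,-0.03,0,0,0,0,0.3,0,-0.03,0,0,0,0,0.3,0,-0.03,0,0,0,0,0.3,0,-0.03,0,0,0,0,0.3,0,-0.03,-0.8,0,0,0,0.3,0,-0.03,-1.8,0,0,0,0.3,0,-0.03,-2.8,0,0,0,0.3,0,-0.03,-3.5,0,0,0,0.3,-2.5,-1.2,-3.7,0,0,0,0.3,-5,-1.2,-3.7,0,0,0,0.3])

```text
t: 25.22
ee_pos: [0.525, -0.1426, 0.1857]
ee_rot: [0.001, 0.793, 0.609, 0.0]
force: [1.2, -0.0, 0.6]
width: 0.65
grasp_force: 0.0
```

>>> play_rows(commands=[-1.5,0,0,0,0,0,0.3,-3,0,0,0,0,0,0.3,-4.5,0,0,0,0,0,0.3,-4.5,0,0,0,0,0,0.3,-4.5,0,0,0,0,0,0.3,-4.5,0,0,0,0,0,0.3])

```text
t: 25.98
ee_pos: [0.4789, -0.3145, 0.1847]
ee_rot: [-0.0, 0.794, 0.608, 0.0]
force: [-0.2, 0.6, 0.8]
width: 0.649
grasp_force: 0.0
```

Run:
```python
from h import *; import cv2
st(); a=camera("top")["pixels"]
cv2.imwrite("pics/a4.png",cv2.resize(a[185:345,255:415],(600,600),interpolation=cv2.INTER_CUBIC))
```

```text
t 25.98 frame xy mm [  28.  -249.9] z 184.7 yaw tool x rel frame +y 0.1 tilt [0.     0.0004] F frame [-0.29  0.51] 0.79 w mm 59.7 g 0.0
```

View pics/a4.png

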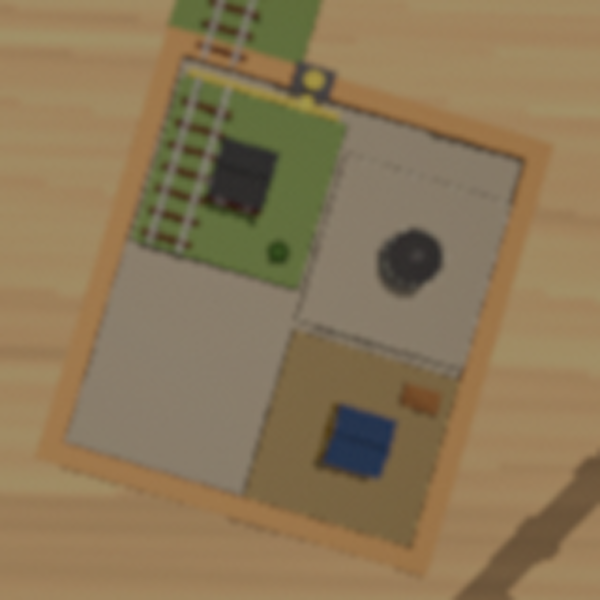

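The depot sits flush against the brass bar (edge from (190,78) to (340,118)). The silo is tight right (412,260) and the shed is home (360,440). The frame is intact.

```bash
python3 -c "
from station import *; print(finish_job())"
```

```text
the job is handed in; nothing more can be done
None
```

The job is handed in at about 26 s of the 67 s limit: shed home front-right, silo across back-right, depot pressed against the brass stop at about 12 N (measured at the tool) for over 0.5 s and released; the silo and depot may have been carried a fraction of a millimetre for part of their slides (the tool read 2–3 N of tile weight).

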